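Unlatch the recorder cabinet and hold its lid at 60 degrees

ROBOT

A 6-joint arm with a two-finger parallel gripper is mounted at the origin on the work surface. World frame = base frame: x ahead of the robot, y to its left, z up, the work surface at z = 0. Lengths are in m, angles in rad, forces in N, time in s.
With the tool pointing down it reaches from about 0.2 to 0.875 m from the base axis. Payload 3.4 kg.
Tool frame: the origin (TCP) lies midway between the tips of the shut fingers; the grasp point (between the pads) lies 19 mm behind it; z points along the fingers, y is the direction in which the jaws open and shut (so a half turn about z gives the same grasp; the last joint's range is limited). The gripper opens to 94 mm and grips with 3 to 60 N. Pads are 16 mm wide; open, the fingers measure 119 mm over their backs; the gripper's body (75 mm by 177 mm) begins 78 mm behind the grasp point.
Start: joints at [-1.446, 0.276, 1.505, -0, 1.361, -0.121], TCP at [0.14, -0.558, 0.168] pointing down, gripper open.
Joint ranges: [-2.89, 2.89], [-0.75, 2.08], [0.22, 2.7], [-1.18, 4.32], [0.11, 2.71], [-2.7, 2.7]. Speed limits (rad/s): [2.57, 2.57, 3.14, 3.14, 3.14, 3.14].

INTERFACE

Orientations are given as a rotation vector (axis times angle).
In Python, from cell import env, viewer, finish_job gives the robot as it stands.
- The arm moves only by the tool jog_arm, never from a script. Its argument "plan" is one flat list of numbers, 5 for each row, row after row: the shift along the world's x, y, z in m, then the turn about the world's z in degrees, then the opening, from 0 (shut) to 1 (fully open). A call has exactly 10 rows; each row is the pose to reach, as a shift and turn from the pose commanded when the call began; what a row does not reach only later rows make up. A row lasts 1/8 s, in which the tool goes at most 62.5 mm and 10.7 degrees, less where a joint would pass 70% of its speed; a pose out of reach is approached as far as the arm can. A call with a gripper value outside its range is refused whole. The fingers move at their own pace and stop on an object; "grip_force" is the grip in N (left out, the last holds). Time passes only in rows, so rows that repeat a pose let the fingers close, or fill a call up. It gives the time, the measured TCP pose, the force and the opening at its end, in the units of the state.
- env.observe(): the state, without advancing time (a new reading comes with each control period).
- viewer.grab_frame(name): name is "scene" or "top"; returns the picture (400x640x3 uint8, blue, green, red); there is no depth.
- viewer.camera_params(name): a dict with "intrinsics" (3x3 intrinsics, pixels), "R" (3x3) and "t" (3): a world point X has camera coordinates R X + t. Camera axes: x right, y down, z forward; pixel columns grow to the right and rows downward; lengths in m; the calibration is good to about 2 mm. A picture is of the moment at which its call begins. camera_params takes no time and is no camera call.
- finish_job(): hands the job in, once; it reports no verdict.
Trained networks look in the newest picture that a camera, given by its name, has taken for a name from the list of things; names that differ only in an ending like _2 or _b are one class to them, and where a whole thing is asked for, a point or a joint stands for the part that bears it (a point fixed in the world has none). Each returns a list of dicts, best first, with "p" (0 to 1); they miss things now and then, are a little off and sometimes report something else, mostly with a low value. They report only what shows in the picture. A call takes as long as a camera call.
- viewer.search_frame(camera, query): "position" ([column, row] in pixels, amid what is visible of it).
- viewer.trace(camera, query): "pixels" (400x640 bool, what is visible of it) and "position" ([column, row] in pixels, amid what is visible of it).
The state is a dict: "time": time; "joint_pos": joint angles; "dq": joint speeds; "effort": joint torques, N m; "eef_pos": TCP position; "tcp_rot": TCP orientation; "wrist_force": force on the tool from outside, world axes, zero at the start; "wrist_torque": the same for the moment, N m; "width": finger opening in m.
Only numpy, scipy, OpenCV 4.12 (cv2) and the standard library are available. Lean on these libraries where they do the work, as an engineer would, in place of code of your own. Each camera call takes 0.05 s, during which the arm holds its last target. There are 200 camera calls.

TASK

The steel recorder cabinet lies on its back on the bench, lid uppermost: pull its spring bolt right out to the stop so that the lid pops up, let the bolt spring home, then lift the lid to 60 degrees open (give or take 5) so that I can get at the recorder inside. The lid has no stay and falls if you let go, so finish while the gripper is still holding it there, motionless, and leave the other things on the bench where they lie.

Things in the scene. Friction and masses are not known exactly. Their poses are not given: they have to be found in the camera images.
- cabinet: grey sheet-steel wall cabinet lying on its back, fixed to the bench: an open tray 240 mm deep (its x) by 320 mm wide (its y) by 100 mm high with a lid on top. Origin: centre of its underside on the bench; x points from the bolt side (towards the robot) to the hinge side, z up; turned by up to 20 degrees about the vertical. The latch bracket (two 24 mm wide ears) stands out 36 mm from the middle of the front wall at lid height
- lid (a joint): angle of the lid in rad: 0 shut, grows as its front edge rises; 60 degrees is 1.047; stop at 1.92. Panel 240 x 320 x 8 mm, 0.6 to 0.9 kg, hinged on the cabinet's far top edge. The bolt holds it shut; once freed, two push-off springs inside raise it to about 0.11 rad (front edge up 26 mm) and no farther. Left alone it falls back to that from any angle under about 80 degrees
- lid_handle (a point): middle of the lid's handle, a round steel bar 10 mm thick and 100 mm long, parallel to the cabinet's y, on two posts 36 mm above the lid's top face (31 mm clear below it), 35 mm in from the lid's front edge; moves with the lid. With the lid shut it is 205 mm from the hinge line level and 44 mm above it
- lid_hinge (a point): middle of the lid's hinge line, which runs along the cabinet's y at the height of the lid's underside, 100.5 mm above the bench
- bolt (a joint): how far the spring bolt is pulled out, in m: 0 home, stop at 0.0165. It slides level along the cabinet's -x (away from the lid), needs 5 N to start and 9 N at the stop and springs home when let go. The lid comes free at about 0.010; once the lid has popped up the bolt passes home under it
- bolt_grip (a point): middle of the bolt's handle: its rod bent straight up, in a black sleeve 14 mm thick and 42 mm tall, at the middle of the cabinet's front, 46 mm before the front wall and 147 mm above the bench when home (sleeve from 126 to 168 mm), moves with the bolt; it stands free, its nearest neighbour being the bracket's outer ear, 7 mm behind it
- camera_carton: white and red camera carton 115 x 125 x 110 mm; loose, to be left alone. Origin: centre of its underside
- dome_camera: white dome camera, 110 mm across, 78 mm high; loose, to be left alone. Origin: centre of its underside
- bullet_camera: white bullet camera 170 x 72 x 66 mm, lying; loose, to be left alone. Origin: centre of its underside
- adapter: black power adapter 105 x 48 x 32 mm; loose, to be left alone. Origin: centre of its underside
- disk: bare 3.5-inch hard disk 147 x 102 x 26 mm, lying flat; loose, to be left alone. Origin: centre of its underside
- screwdriver: green-handled screwdriver 200 mm long, lying; loose, to be left alone. Origin: centre of its underside

How it is judged:
On the way, in this order (a step that is already met when the one before it is completed fails the run):
1. the bolt is pulled out to its stop, with the lid no farther up than its springs push it (value of joint bolt above 0.0145 m and value of joint lid below 0.3 rad), for 0.1 s.
2. the bolt is home again and the lid is being lifted (value of joint bolt below 0.003 m and value of joint lid above 0.35 rad), for 0.1 s.
At the end, for the whole second after the job is handed in: the lid stands 55 to 65 degrees open and still (under 0.05 rad/s), carried by the fingers (over 0.8 N between fingers and lid), the bolt is home (within 3 mm), and each other thing on the bench is within 30 mm of where it was (value of joint lid between 0.96 and 1.134 rad and velocity of joint lid between -0.05 and 0.05 rad/s and contact force between the fingers and lid above 0.8 N and value of joint bolt below 0.003 m and distance of each of camera_carton, dome_camera, bullet_camera, adapter, disk, screwdriver from where it was at the start of the episode below 0.03 m); the arm keeps its last pose, push and grip.
It fails at once if one of the other things on the bench is moved more than 30 mm (distance of any of camera_carton, dome_camera, bullet_camera, adapter, disk, screwdriver from where it was at the start of the episode above 0.03 m).
It also fails if it takes over 51 s, if anything falls off the work surface, if the arm or the gripper's body presses on something with over 40 N, if the wrist force passes 120 N, or if a joint passes its speed limit or range.

## Working session

There is one attempt and no reset: what is moved stays moved. The work goes in short steps, Python scripts to look and compute and a tool call to move; the robot and the scene stay as the last step left them, time stands still between calls to the robot, and variables do not carry over. Pictures are saved under pics/ and viewed, about 8 in all and at most 12, crops included, and the job is handed in when it is done.

Besides the shell and the picture viewer there is one more tool, called after "Call:" as name(argument=value, ...), one argument or row to a line, values as JSON. jog_arm: Moves the arm, as the interface text tells. Its arguments: {"type":"object","properties":{"plan":{"type":"array","items":{"type":"number"}},"grip_force":{"type":"number"}},"required":["plan"]}

```bash
mkdir -p pics
cat > h.py <<'E'
import numpy as np, cv2
from cell import env, viewer, finish_job
def cam(n):
    c=viewer.camera_params(n); return np.array(c["intrinsics"]),np.array(c["R"]),np.array(c["t"])
def proj(n,X):
    K,R,t=cam(n); p=(R@np.atleast_2d(X).T).T+t; q=(K@p.T).T; return q[:,:2]/q[:,2:]
def ray(n,px):
    K,R,t=cam(n); d=R.T@np.linalg.solve(K,[px[0],px[1],1]); return -R.T@t,d
def atz(n,px,z):
    o,d=ray(n,px); return o+d*(z-o[2])/d[2]
def tri(a,pa,b,pb):
    o1,d1=ray(a,pa);o2,d2=ray(b,pb)
    s=np.linalg.lstsq(np.c_[d1,-d2],o2-o1,rcond=None)[0]
    return (o1+s[0]*d1+o2+s[1]*d2)/2, np.linalg.norm(o1+s[0]*d1-o2-s[1]*d2)
E
python3 - <<'E'
from h import *
fr={}
for n in("scene","top"):
    fr[n]=viewer.grab_frame(n); cv2.imwrite(f"pics/{n}0.png",fr[n])
    K,R,t=cam(n); print(n,(-R.T@t).round(3))
P={}
for q in("bolt_grip","lid_handle","cabinet","camera_carton","dome_camera","bullet_camera","adapter","disk","screwdriver"):
    for n in("scene","top"):
        r=viewer.search_frame(n,q); print(q,n,[(np.round(d["position"]).tolist(),round(d["p"],2)) for d in r[:3]])
        if r:P[q,n]=r[0]["position"]
    if (q,"scene") in P and (q,"top") in P: print("   tri",tri("scene",P[q,"scene"],"top",P[q,"top"]))
print(env.observe())
E
```

```text
scene [ 1.327 -0.415  1.247]
top [0.495 0.008 1.452]
bolt_grip scene [([274.0, 184.0], 0.64)]
bolt_grip top [([346.0, 230.0], 0.38)]
   tri (array([ 0.48292673, -0.10020016,  0.1547284 ]), np.float64(0.016007810650492556))
lid_handle scene [([297.0, 226.0], 0.91)]
lid_handle top [([350.0, 179.0], 0.94)]
   tri (array([ 0.6488813 , -0.10944366,  0.11749376]), np.float64(0.005726088694236938))
cabinet scene [([294.0, 238.0], 0.88)]
cabinet top [([347.0, 180.0], 0.89)]
   tri (array([ 0.64950782, -0.1142966 ,  0.04553944]), np.float64(0.012220876752786039))
camera_carton scene [([411.0, 148.0], 0.7), ([230.0, 224.0], 0.49)]
camera_carton top [([160.0, 223.0], 0.94)]
   tri (array([0.51135291, 0.49311294, 0.06645875]), np.float64(0.010404323116996135))
dome_camera scene [([240.0, 273.0], 0.72)]
dome_camera top [([414.0, 174.0], 0.71)]
   tri (array([ 0.67391356, -0.33849868,  0.02873814]), np.float64(0.0033472781320410478))
bullet_camera scene [([174.0, 256.0], 0.77)]
bullet_camera top [([469.0, 226.0], 0.75)]
   tri (array([ 0.50042474, -0.51488235,  0.02776606]), np.float64(0.003194684
[... 581 characters left out ...]
138975]), np.float64(0.006591856936837814))
{'time': 1.0, 'joint_pos': array([-1.44600939e+00,  2.75893831e-01,  1.50488620e+00,  1.89565411e-05,
        1.36070207e+00, -1.21000483e-01]), 'dq': array([ 0.00055069,  0.00115973,  0.0017173 , -0.00034633,  0.00118734,
        0.00040479]), 'effort': array([ 2.40870620e-03, -4.04465032e+01, -2.37501669e+01,  7.00977375e-02,
        2.48622563e-02, -3.29322148e-06]), 'eef_pos': array([ 0.13991715, -0.55776474,  0.16830204]), 'tcp_rot': array([3.11779005e+00, 3.85091174e-01, 2.94501284e-05]), 'wrist_force': array([ 0.53464015,  0.17753433, -0.53642642]), 'wrist_torque': array([-0.04327298,  0.03435953,  0.02679967]), 'width': 0.09403953169719635}
```

Run:
```python
from h import *
t=cv2.imread("pics/top0.png")[130:270,260:430]; s=cv2.imread("pics/scene0.png")[140:300,200:400]
cv2.imwrite("pics/t1.png",cv2.resize(t,None,fx=4.5,fy=4.2,interpolation=cv2.INTER_CUBIC) if 0 else cv2.resize(t,None,fx=4,fy=4,interpolation=cv2.INTER_CUBIC))
cv2.imwrite("pics/s1.png",cv2.resize(s,None,fx=3.7,fy=3.7,interpolation=cv2.INTER_CUBIC) if 0 else cv2.resize(s,None,fx=3.5,fy=3.5,interpolation=cv2.INTER_CUBIC))
```

```text
(no output)
```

View pics/t1.png

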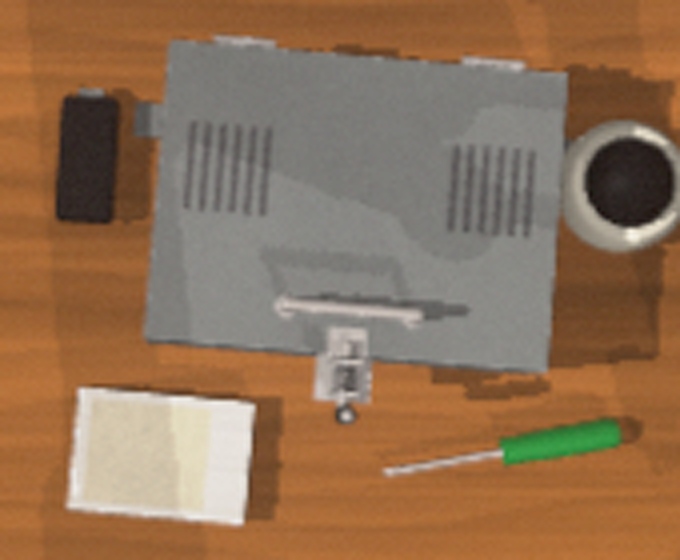

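View pics/s1.png

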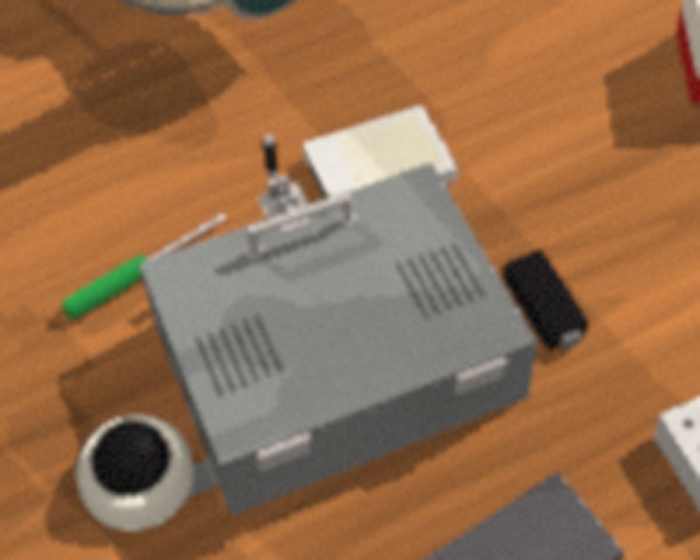

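Run:
```python
from h import *
from scipy.optimize import least_squares
L=[[.12,.16,.1085],[.12,-.16,.1085],[-.12,-.16,.1085],[-.12,.16,.1085]]
M=np.array(L+[[-.166,0,.168]]); N=np.array(L+[[-.166,0,.147]])
pt=np.array([[302.5,140.25],[401.75,148.25],[396.75,222.75],[296.75,215.25],[346.5,233]])
ps=np.array([[352,238.6],[262,271.4],[240.9,215.7],[322.9,188],[277.1,184.3]])
def W(p,X):
    c,s=np.cos(p[2]),np.sin(p[2]); return X@np.array([[c,-s,0],[s,c,0],[0,0,1]]).T+[p[0],p[1],0]
f=lambda p:np.r_[(proj("top",W(p,M))-pt).ravel(),(proj("scene",W(p,N))-ps).ravel()]
r=least_squares(f,[.65,-.11,0]); p=r.x
print(p,np.degrees(p[2]));print(r.fun.reshape(-1,2).round(1))
for n,X in(("bolt",[-.166,0,.147]),("handle",[-.085,0,.1445]),("hinge",[.12,0,.1005])): print(n,W(p,np.array([X])).round(4))
for n in("top","scene"): print([ (np.round(proj(n,W(p,np.array([X])))).tolist()) for X in([-.085,0,.1445],[-.166,0,.147])])
```

```text
[ 0.64243889 -0.11108418 -0.09054709] -5.187966170276987
[[ 0.3 -1.1]
 [ 0.9 -0.1]
 [ 0.4  0.4]
 [-0.8 -0.9]
 [ 0.5  0.6]
 [ 1.2 -1.2]
 [ 0.4  1. ]
 [-1.4 -0.7]
 [ 0.4 -1.9]
 [ 0.1 -0.1]]
bolt [[ 0.4771 -0.0961  0.147 ]]
handle [[ 0.5578 -0.1034  0.1445]]
hinge [[ 0.7619 -0.1219  0.1005]]
[[[349.0, 207.0]], [[346.0, 234.0]]]
[[[285.0, 201.0]], [[277.0, 184.0]]]
```

Call:
jog_arm(
  plan=[0.02,0.03,0.05,0,1,0.055,0.075,0.1,-2,1,0.09,0.125,0.1,-5,1,0.125,0.172,0.1,-8,1,0.16,0.22,0.1,-11,1,0.2,0.275,0.1,-14,1,0.24,0.33,0.1,-17,1,0.28,0.385,0.1,-19.3,1,0.315,0.434,0.1,-19.3,1,0.335,0.462,0.1,-19.3,1],
  grip_force=35,
)

```text
time: 2.25
eef_pos: [0.476, -0.0936, 0.2685]
tcp_rot: [3.138, -0.141, 0.001]
wrist_force: [-0.1, -0.2, 0.2]
width: 0.0939
```

Call:
jog_arm(
  plan=[0,-0.002,-0.03,0,1,0,-0.002,-0.06,0,1,0,-0.002,-0.09,0,1,0,-0.002,-0.11,0,1,0,-0.002,-0.125,0,1,0,-0.002,-0.135,0,1,0,-0.002,-0.135,0,1,0,-0.002,-0.135,0,1,0,-0.002,-0.135,0,1,0,-0.002,-0.135,0,1],
)

```text
time: 3.5
eef_pos: [0.4752, -0.0979, 0.1337]
tcp_rot: [3.138, -0.143, 0.001]
wrist_force: [-0.3, 0.1, -0.1]
width: 0.094
```

Run:
```python
from h import *
o=env.observe();print(o["eef_pos"],o["wrist_force"],o["width"])
s=viewer.grab_frame("scene")[120:240,200:360]
g=proj("scene",o["eef_pos"]);print(g)
cv2.imwrite("pics/s2.png",cv2.resize(s,None,fx=5,fy=5,interpolation=cv2.INTER_CUBIC))
```

```text
[ 0.47520095 -0.09786491  0.13373639] [-0.26864384  0.12609368 -0.05890702] 0.09397359320052
[[276.76572341 186.38095149]]
```

View pics/s2.png

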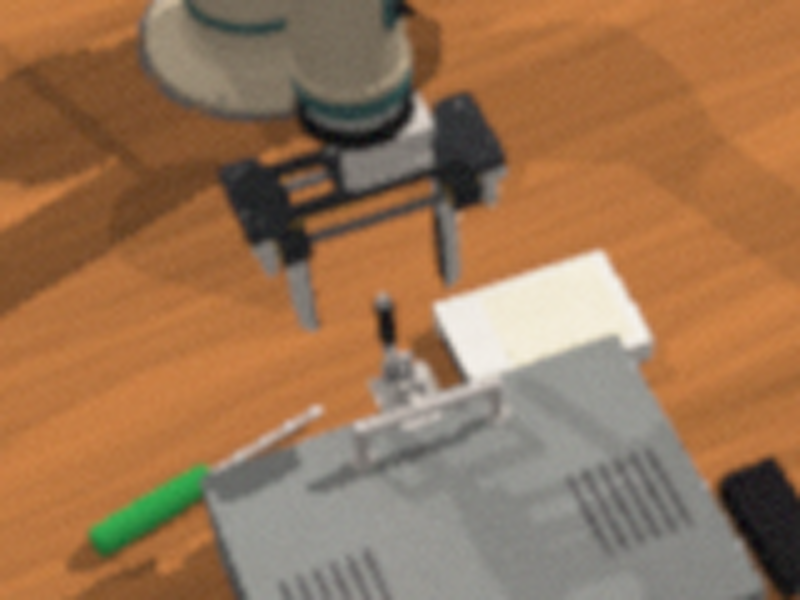

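Run:
```python
from h import *
from scipy.spatial.transform import Rotation as Ro
o=env.observe();R=Ro.from_rotvec(o["tcp_rot"]).as_matrix();p=o["eef_pos"]
for s in(-1,1):
  for off in(.047,.0595):
    q=p+s*off*R[:,1]; print(q.round(3),((proj("scene",q)-[200,120])*5).round(), ((proj("scene",q+[0,0,.02])-[200,120])*5).round())
t=viewer.grab_frame("top")[180:280,280:420]
cv2.imwrite("pics/t2.png",cv2.resize(t,None,fx=5.5,fy=5.5,interpolation=cv2.INTER_CUBIC))
```

```text
[ 0.479 -0.051  0.134] [[445. 312.]] [[443. 294.]]
[ 0.481 -0.039  0.134] [[461. 306.]] [[460. 288.]]
[ 0.471 -0.145  0.134] [[322. 353.]] [[319. 335.]]
[ 0.47  -0.157  0.134] [[305. 358.]] [[302. 341.]]
```

View pics/t2.png

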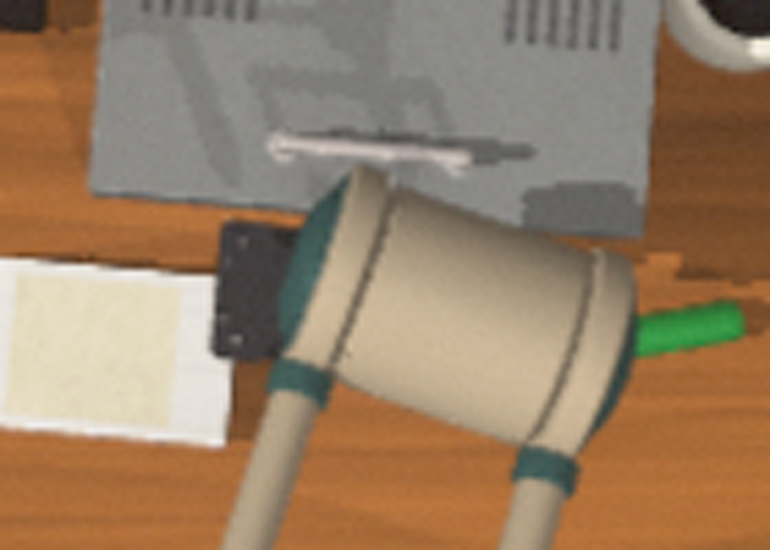

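Run:
```python
from h import *
from scipy.spatial.transform import Rotation as Ro
o=env.observe();R=Ro.from_rotvec(o["tcp_rot"]).as_matrix();p=o["eef_pos"]
for dx in(-.0375,.0375):
  for z in(.097,.13):
    q=p-.0885*R[:,1]+dx*R[:,0]+[0,0,z]; print(dx,z,((proj("top",q)-[280,180])*5.5).round(), ((proj("scene",q)-[200,120])*5).round())
```

```text
-0.0375 0.097 [[206. 358.]] [[473. 167.]]
-0.0375 0.13 [[206. 361.]] [[471. 133.]]
0.0375 0.097 [[218. 214.]] [[515. 241.]]
0.0375 0.13 [[219. 212.]] [[514. 208.]]
```

Call:
jog_arm(
  plan=[0,0,0,0,0.4,0,0,0,0,0.4,0,0,0,0,0.4,0,0,0,0,0.4,0,0,0,0,0.4,0,0,0,0,0.4,0,0,0,0,0.4,0,0,0,0,0.4,0,0,0,0,0.4,0,0,0,0,0.4],
)

```text
time: 4.85
eef_pos: [0.4749, -0.0977, 0.1333]
tcp_rot: [3.138, -0.143, 0.0]
wrist_force: [0.9, -0.1, 0.3]
width: 0.0375
```

Run:
```python
from h import *
o=env.observe();p=o["eef_pos"];print(p,o["wrist_force"],o["width"])
f=viewer.grab_frame("scene")
s=cv2.resize(f[125:215,230:330],None,fx=6.6,fy=6.6,interpolation=cv2.INTER_CUBIC)
for X,c in((p,(0,0,255)),(p+[0,0,.097],(0,255,0)),([.4771,-.0961,.168],(255,0,0)),([.4771,-.0961,.126],(255,0,0)),([.5578,-.1034,.1445],(255,255,0))):
    q=(proj("scene",X)[0]-[230,125]+.5)*6.6; cv2.circle(s,tuple(int(v) for v in q),4,c,-1); print(q)
cv2.imwrite("pics/s3.png",s)
```

```text
[ 0.47492198 -0.09774925  0.13330744] [ 0.86252122 -0.14779078  0.30346801] 0.037534279221943086
[311.98181687 408.4803997 ]
[297.88319129 289.92969631]
[311.68116364 369.17739498]
[317.44229434 418.4780504 ]
[369.45822897 507.08605446]
```

View pics/s3.png

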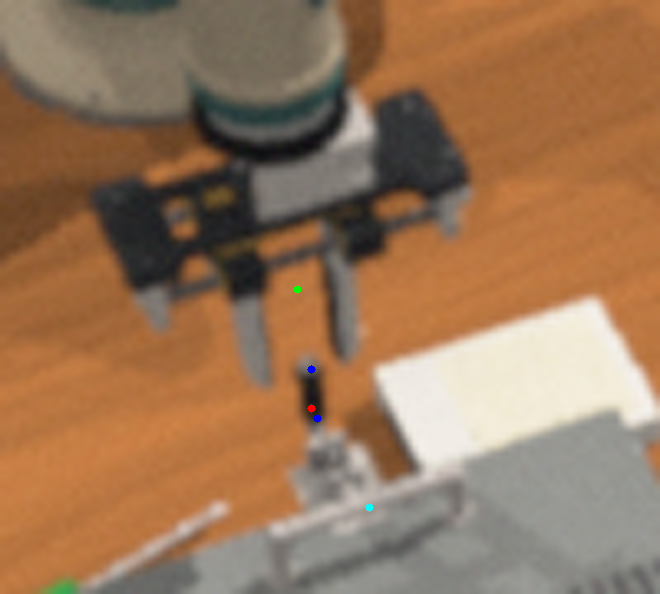

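Call:
jog_arm(
  plan=[0,0,-0.01,0,0.4,0,0,-0.018,0,0.4,0,0,-0.018,0,0.4,0,0,-0.018,0,0.1,0,0,-0.018,0,0.1,0,0,-0.018,0,0.1,0,0,-0.018,0,0.05,0,0,-0.018,0,0,0,0,-0.018,0,0,0,0,-0.018,0,0],
  grip_force=35,
)

```text
time: 6.15
eef_pos: [0.4754, -0.0948, 0.1155]
tcp_rot: [-3.133, 0.144, -0.001]
wrist_force: [1.7, 6.2, 0.5]
width: 0.0128
```

Run:
```python
from h import *
o=env.observe();p=o["eef_pos"];print(p,o["wrist_force"],o["width"])
f=viewer.grab_frame("scene")
s=cv2.resize(f[125:215,230:330],None,fx=6.6,fy=6.6,interpolation=cv2.INTER_CUBIC)
cv2.imwrite("pics/s4.png",s)
```

```text
[ 0.47535607 -0.094751    0.11548429] [1.70014835 6.17753109 0.5368184 ] 0.012823942472846791
```

View pics/s4.png

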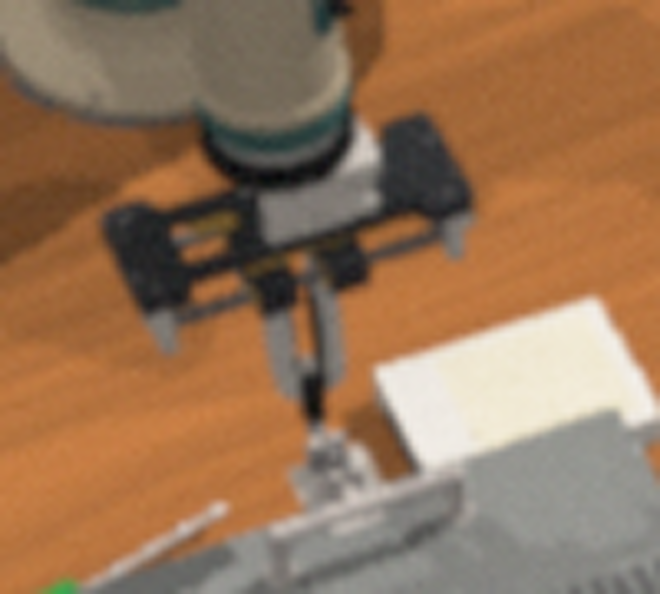

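Call:
jog_arm(
  plan=[0,0,0,0,0.3,0,0.003,0,0,0.3,0,0.003,-0.006,0,0.3,0,0.003,-0.012,0,0.3,0,0.003,-0.012,0,0.2,0,0.003,-0.012,0,0.1,0,0.003,-0.012,0,0,0,0.003,-0.012,0,0,0,0.003,-0.012,0,0,0,0.003,-0.012,0,0],
  grip_force=40,
)

```text
time: 7.45
eef_pos: [0.4748, -0.0947, 0.1031]
tcp_rot: [-3.138, 0.143, 0.0]
wrist_force: [0.1, 1.3, -2.9]
width: 0.0133
```

Call:
jog_arm(
  plan=[-0.004,0.0004,0,0,0,-0.008,0.0007,0,0,0,-0.011,0.001,0,0,0,-0.014,0.0013,0,0,0,-0.016,0.0014,0,0,0,-0.018,0.0016,0,0,0,-0.019,0.0017,0,0,0,-0.019,0.0017,0,0,0,-0.019,0.0017,0,0,0,-0.019,0.0017,0,0,0],
)

```text
time: 8.7
eef_pos: [0.46, -0.0934, 0.1032]
tcp_rot: [3.138, -0.144, 0.012]
wrist_force: [9.7, 0.1, -11.3]
width: 0.0131
```

Run:
```python
from h import *
o=env.observe();p=o["eef_pos"];print(p,o["wrist_force"],o["width"])
f=viewer.grab_frame("scene")
s=cv2.resize(f[125:245,230:350],None,fx=5,fy=5,interpolation=cv2.INTER_CUBIC)
cv2.imwrite("pics/s5.png",s)
```

```text
[ 0.45997819 -0.09341442  0.10316199] [  9.70434721   0.12420373 -11.3310125 ] 0.013115370224099126
```

View pics/s5.png

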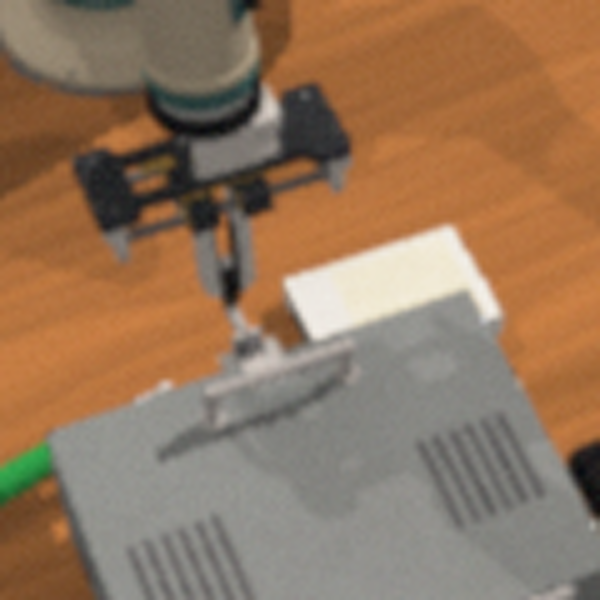

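Call:
jog_arm(
  plan=[-0.002,0.0002,0,0,0,-0.004,0.0004,0,0,0,-0.006,0.0005,0,0,0,-0.008,0.0007,0,0,0,-0.008,0.0007,0,0,0,-0.008,0.0007,0,0,0,-0.008,0.0007,0,0,0,-0.008,0.0007,0,0,0,-0.008,0.0007,0,0,0,-0.008,0.0007,0,0,0],
  grip_force=55,
)

```text
time: 10.0
eef_pos: [0.4587, -0.0933, 0.1032]
tcp_rot: [3.138, -0.146, 0.031]
wrist_force: [22.1, 0.0, -23.0]
width: 0.0132
```

Call:
jog_arm(
  plan=[0.006,-0.0005,0,0,0,0.012,-0.001,0,0,0,0.018,-0.0016,0,0,0,0.024,-0.0022,0,0,0,0.024,-0.0022,0,0,0.5,0.024,-0.0022,0,0,0.5,0.024,-0.0022,0,0,0.5,0.024,-0.0022,0.05,0,0.5,0.024,-0.0022,0.1,0,0.5,0.024,-0.0022,0.15,0,0.5],
)

```text
time: 11.25
eef_pos: [0.4713, -0.0945, 0.2551]
tcp_rot: [3.138, -0.143, 0.0]
wrist_force: [0.4, 0.3, -0.0]
width: 0.0467
```

Call:
jog_arm(
  plan=[-0.01,0,0.03,10,0.6,-0.02,0,0.06,20,0.6,-0.04,0,0.06,30,0.6,-0.06,0,0.06,40,0.6,-0.08,0,0.06,50,0.6,-0.08,0,0.06,60,0.6,-0.08,0,0.06,70,0.6,-0.08,0,0.06,80,0.6,-0.08,0,0.06,90,0.6,-0.08,0,0.06,90,0.6],
)

```text
time: 12.5
eef_pos: [0.3915, -0.0945, 0.3135]
tcp_rot: [2.322, 2.115, 0.0]
wrist_force: [0.3, 0.6, -0.1]
width: 0.0562
```

Run:
```python
from h import *
o=env.observe();p=o["eef_pos"];print(p,o["tcp_rot"],o["width"])
im=[]
q={}
for n,(r,c) in(("scene",(130,220)),("top",(150,270))):
    f=viewer.grab_frame(n); m=viewer.trace(n,"lid_handle"); b=viewer.search_frame(n,"bolt_grip"); print(n,[(d["position"],d["p"],d["pixels"].sum()) for d in m[:2]],b[:1])
    if m:
        ys,xs=np.nonzero(m[0]["pixels"]); print(xs.min(),xs.max(),ys.min(),ys.max()); q[n]=m[0]["position"]
    s=cv2.resize(f[r:r+110,c:c+110],None,fx=3.6,fy=3.6,interpolation=cv2.INTER_CUBIC)
    for X,k in(([.5637,-.1039,.1667],(0,0,255)),([.5578,-.1034,.1445],(0,255,0)),(p,(255,0,0))):
        u=(proj(n,X)[0]-[c,r]+.5)*3.6; print(u.round()); cv2.circle(s,tuple(int(v) for v in u),3,k,-1)
    im.append(s)
cv2.imwrite("pics/b6.png",np.hstack(im))
print(tri("scene",q["scene"],"top",q["top"]))
```

```text
[ 0.39151246 -0.09450174  0.31346969] [2.32226570e+00 2.11529721e+00 3.18307018e-05] 0.05619471793970315
scene [([295.2, 226.6], 0.72, np.int64(6029))] []
240 352 184 272
[238. 249.]
[238. 259.]
[156.  20.]
top [([350.5, 181.8], 0.79, np.int64(7600)), ([400.8, 238.9], 0.55, np.int64(197))] [{'position': [158.2, 220.2], 'p': 0.46}]
296 401 140 221
[287. 199.]
[285. 207.]
[294. 422.]
(array([ 0.64100241, -0.11227933,  0.10350504]), np.float64(0.003420302714104222))
```

View pics/b6.png

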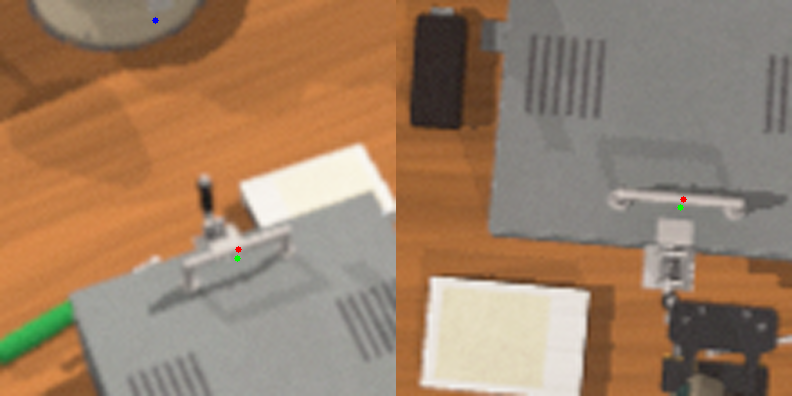

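Call:
jog_arm(
  plan=[0.04,-0.002,0,0,0.6,0.085,-0.004,0,0,0.6,0.13,-0.0055,0,0,0.6,0.172,-0.0075,0,0,0.5,0.172,-0.0075,-0.04,0,0.45,0.172,-0.0075,-0.08,0,0.45,0.172,-0.0075,-0.11,0,0.45,0.172,-0.0075,-0.135,0,0.45,0.172,-0.0075,-0.15,0,0.45,0.172,-0.0075,-0.15,0,0.45],
)

```text
time: 14.05
eef_pos: [0.5634, -0.1019, 0.1624]
tcp_rot: [-2.319, -2.117, 0.002]
wrist_force: [-0.0, 0.0, 0.6]
width: 0.0419
```

Run:
```python
from h import *
o=env.observe();p=o["eef_pos"];print(p,o["wrist_force"],o["width"])
f=viewer.grab_frame("scene")
s=cv2.resize(f[145:225,240:340],None,fx=7,fy=7,interpolation=cv2.INTER_CUBIC)
u=(proj("scene",p)[0]-[240,145]+.5)*7; print(u)
cv2.circle(s,tuple(int(v) for v in u),3,(0,0,255),-1)
cv2.imwrite("pics/s7.png",s)
```

```text
[ 0.56336391 -0.10190503  0.16241213] [-0.03329611  0.04841404  0.56055926] 0.04192669964931549
[327.58367592 382.61925059]
```

View pics/s7.png

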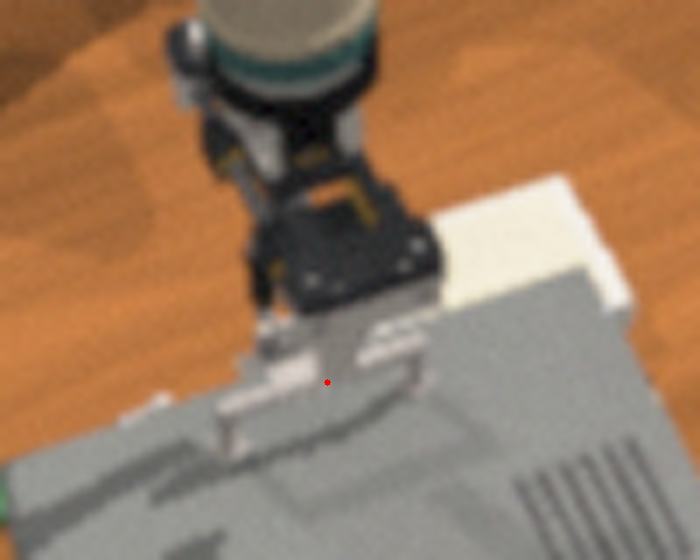

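Call:
jog_arm(
  plan=[0,0,-0.008,0,0.45,0,0,-0.014,0,0.45,0,0,-0.02,0,0.45,0,0,-0.02,0,0.3,0,0,-0.02,0,0.2,0,0,-0.02,0,0.1,0,0,-0.02,0,0,0,0,-0.02,0,0,0,0,-0.02,0,0,0,0,-0.02,0,0],
  grip_force=30,
)

```text
time: 15.35
eef_pos: [0.5639, -0.1021, 0.1433]
tcp_rot: [2.32, 2.118, 0.0]
wrist_force: [-0.6, 0.1, 0.7]
width: 0.0004
```

Run:
```python
from h import *
o=env.observe();p=o["eef_pos"];print(p,o["wrist_force"],o["width"])
im=[]
for n,(r,c) in(("scene",(155,250)),("top",(170,310))):
    f=viewer.grab_frame(n)
    s=cv2.resize(f[r:r+65,c:c+65],None,fx=6,fy=6,interpolation=cv2.INTER_CUBIC)
    u=(proj(n,p)[0]-[c,r]+.5)*6; print(u)
    cv2.circle(s,tuple(int(v) for v in u),2,(0,0,255),-1); im.append(s)
cv2.imwrite("pics/b8.png",np.hstack(im))
```

```text
[ 0.56392044 -0.10205774  0.14329384] [-0.550215    0.06563485  0.7396839 ] 0.00044299075742683104
[222.83534802 288.81050945]
[231.3891912  213.78913855]
```

View pics/b8.png

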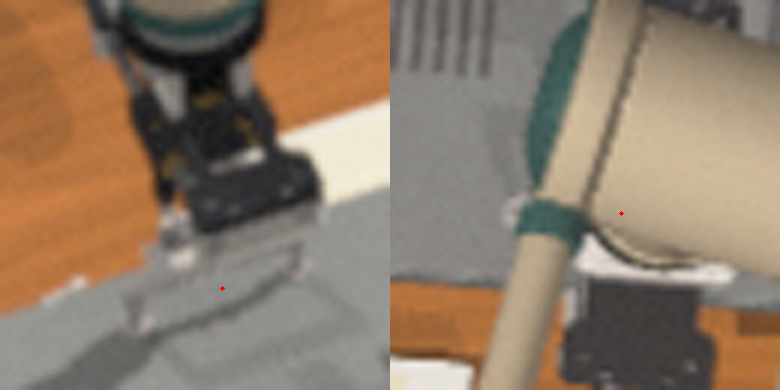

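Call:
jog_arm(
  plan=[0,0,0,0,0.45,0,0,0,0,0.45,0,0,0,0,0.45,0,0,-0.01,0,0.45,0,0,-0.018,0,0.45,0,0,-0.024,0,0.45,0,0,-0.024,0,0.3,0,0,-0.024,0,0.1,0,0,-0.024,0,0,0,0,-0.024,0,0],
)

```text
time: 16.7
eef_pos: [0.5636, -0.1021, 0.1196]
tcp_rot: [-2.32, -2.118, 0.001]
wrist_force: [-1.8, 0.0, 2.4]
width: 0.0093
```

Call:
jog_arm(
  plan=[0.0033,-0.0003,0.0093,0,0,0.0071,-0.0006,0.0184,0,0,0.0113,-0.001,0.0273,0,0,0.0158,-0.0014,0.036,0,0,0.0208,-0.0019,0.0445,0,0,0.0262,-0.0024,0.0527,0,0,0.032,-0.0029,0.0607,0,0,0.038,-0.0035,0.0684,0,0,0.0445,-0.004,0.0758,0,0,0.0514,-0.0047,0.0829,0,0],
  grip_force=35,
)

```text
time: 17.95
eef_pos: [0.6138, -0.1065, 0.2033]
tcp_rot: [-2.318, -2.116, 0.003]
wrist_force: [-6.6, -0.2, -0.5]
width: 0.0088
```

Call:
jog_arm(
  plan=[0.0071,-0.0006,0.0067,0,0,0.0144,-0.0013,0.0131,0,0,0.0222,-0.002,0.0191,0,0,0.0301,-0.0027,0.0248,0,0,0.0383,-0.0035,0.03,0,0,0.0468,-0.0042,0.0349,0,0,0.0555,-0.005,0.0394,0,0,0.0643,-0.0058,0.0435,0,0,0.0734,-0.0067,0.0472,0,0,0.0827,-0.0075,0.0504,0,0],
)

```text
time: 19.2
eef_pos: [0.6983, -0.114, 0.2564]
tcp_rot: [2.318, 2.117, 0.003]
wrist_force: [-5.2, 1.0, 4.3]
width: 0.0087
```

Run:
```python
from h import *
o=env.observe();p=o["eef_pos"];print(p,o["wrist_force"],o["width"])
h=np.array([.7619,-.1219]);cx=np.array([.9959,-.0904]);cy=np.array([.0904,.9959])
f=viewer.grab_frame("scene");f2=viewer.grab_frame("top")
r,c,k=110,210,4
s=cv2.resize(f[r:r+170,c:c+170],None,fx=k,fy=k,interpolation=cv2.INTER_CUBIC)
# predicted lid outline at 55/60/65 deg
for d,col in((55,(255,0,0)),(60,(0,255,0)),(65,(0,0,255))):
    a=np.radians(d);P=[]
    for y in(-.16,.16):
        l,z=-.24*np.cos(a)+.008*np.sin(a),.1005+.24*np.sin(a)+.008*np.cos(a)
        P.append(np.r_[h+cx*l+cy*y,z])
    u=((proj("scene",np.array(P))-[c,r]+.5)*k).astype(int); cv2.line(s,tuple(map(int,u[0])),tuple(map(int,u[1])),col,1)
    b=a+.2114; print(d,np.r_[h-cx*.2097*np.cos(b),.1005+.2097*np.sin(b)].round(4))
cv2.imwrite("pics/s9.png",s[:600])
for n in("scene","top"):
    m=viewer.search_frame(n,"bolt_grip"); print(n,m[:1],proj(n,[.4771,-.0961,.147]))
```

```text
[ 0.69828808 -0.11402431  0.25641561] [-5.16971869  0.96935387  4.28998429] 0.008652503275237084
55 [ 0.6807 -0.1145  0.2937]
60 [ 0.6978 -0.1161  0.3001]
65 [ 0.7153 -0.1177  0.3049]
scene [{'position': [236.2, 274.8], 'p': 0.51}] [[277.16601471 184.2149096 ]]
top [] [[346.46893135 233.50835311]]
```

View pics/s9.png

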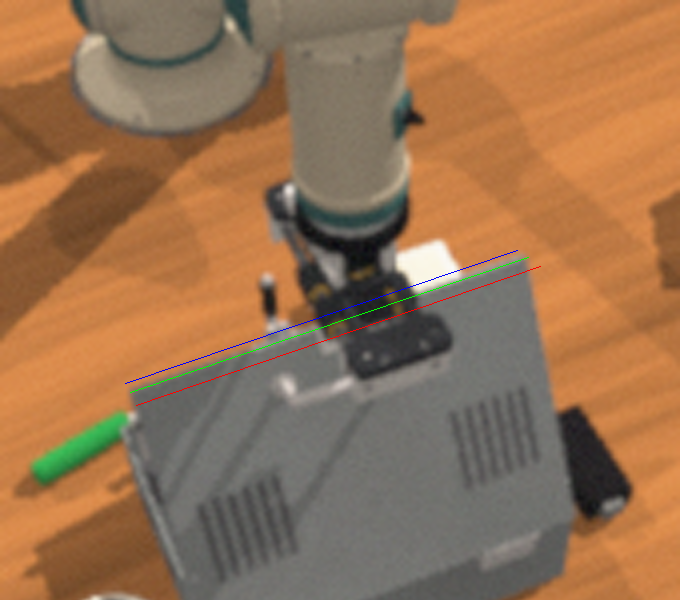

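Call:
jog_arm(
  plan=[0,0,0,0,0,0,0,0,0,0,0,0,0,0,0,0,0,0,0,0,0,0,0,0,0,0,0,0,0,0,0,0,0,0,0,0,0,0,0,0,0,0,0,0,0,0,0,0,0,0],
)

```text
time: 20.65
eef_pos: [0.6992, -0.1141, 0.2564]
tcp_rot: [2.317, 2.115, 0.006]
wrist_force: [-4.0, 0.4, 5.6]
width: 0.0088
```

Run:
```python
from h import *
o=env.observe();print(o["eef_pos"],abs(o["dq"]).max(),o["wrist_force"],o["width"])
viewer.grab_frame("scene"); viewer.grab_frame("top")
for q in("camera_carton","dome_camera","bullet_camera","adapter","disk","screwdriver"):
    print(q,[[np.round(d["position"]).tolist() for d in viewer.search_frame(n,q)[:2]] for n in("scene","top")])
finish_job()
```

```text
[ 0.69923549 -0.11413278  0.25644729] 0.0029914638813418612 [-3.95437469  0.39541689  5.56641585] 0.008845387993444032
camera_carton [[[414.0, 150.0]], [[158.0, 222.0]]]
dome_camera [[[238.0, 275.0]], [[419.0, 178.0], [329.0, 156.0]]]
bullet_camera [[[238.0, 273.0], [174.0, 256.0]], [[471.0, 224.0]]]
adapter [[[356.0, 228.0]], [[282.0, 170.0]]]
disk [[[315.0, 176.0]], [[297.0, 240.0]]]
screwdriver [[], [[401.0, 240.0]]]
the job is handed in; nothing more can be done
```

I pulled the bolt out to its stop and the lid popped up. I then let the bolt spring home, lifted the lid by its handle to about 60 degrees, and handed the job in with the gripper still holding it.

**Bolt:** At the stop, the wrist force rose from 10 to 22 N for only about 1 mm more travel, roughly 16 mm in all. In the last picture the bolt handle stood at its home position. The network did not find the bolt in the last check, so that rests on my reading of the picture.

**Lid:** The picture and the handle position both put it at about 60 degrees. The arm was practically still, with joint speeds under 0.003 rad/s. The fingers were shut on the 10 mm handle bar at 8.8 mm opening and a 35 N grip setting.

**Other things on the bench:** All were reported within a few pixels of where they started. The exceptions were the disk in the scene view, which shifted 13 px but is partly hidden by the raised lid, and the screwdriver, which was not found in the scene view. The top view showed both in place.

**What disagreed:** The fingertips really sat about 30 mm higher than the reported tool position. Because of that, my first try at the lid handle closed on air just above the bar. I lowered the gripper 24 mm and gripped the bar on the second try. At the end, the handle height came out about 3 mm above the value for 60 degrees, while the level position matched it.

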